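Free the access panel of a control box

ROBOT

A 7-joint arm with a two-finger parallel gripper is mounted at the origin on a cart in front of the work surface, level with it; the furniture and walls round the work are solid. World frame = base frame: x ahead of the robot, y to its left, z up, the work surface at z = 0. Lengths are in m, angles in rad, forces in N, time in s.
With the tool pointing down it reaches from about 0.4 to 0.875 m from the base axis. Payload 19.3 kg.
Tool frame: the origin (TCP) lies midway between the tips of the shut fingers; the grasp point (between the pads) lies 19 mm behind it; x points along the fingers, y is the direction in which the jaws open and shut, and the axes are right-handed (so a half turn about x gives the same grasp; the last joint's range is limited). The gripper opens to 85 mm and grips with 20 to 120 N. Pads are 22 mm wide; open, the fingers measure 114 mm over their backs; the gripper's body (76 mm by 85 mm) begins 54 mm behind the grasp point. The pads swing forward as they close: fully open they stand 13 mm farther back than shut.
Start: joints at [1.133, 0.521, -0.036, 1.599, 0.021, 1.021, -0.113], TCP at [0.225, -0.583, 0.231] pointing down, gripper open.
Joint ranges: [-2.91, 2.91], [-0.3, 2.13], [-1.5, 1.42], [0.17, 2.43], [-1.26, 4.41], [0.16, 1.93], [-2.52, 2.52]. Speed limits (rad/s): [1.89, 1.89, 2.39, 2.39, 3.01, 3.01, 3.01].

INTERFACE

Orientations are given as [roll, pitch, yaw] about the fixed x, y, z axes, in that order (R = Rz(yaw) Ry(pitch) Rx(roll)).
In Python, from workcell import telemetry, vision, workorder gives the robot as it stands. The module is installed in compiled form; this text tells all that it offers.
- The arm moves only by the tool play_rows, never from a script. Its argument "deltas" is a list of rows, each a list of 7 numbers: the shift along the world's x, y, z in mm, then the turn, a rotation vector about the world's x, y, z in degrees, then the finger opening in mm, from 0 to 85.4. In form: [[x, y, z, wx, wy, wz, jaw], ...]. A call has 1 to 8 rows; each row shifts and turns the commanded pose from where the row before left it; what a row does not reach is not made up. A row lasts 1/8 s, in which the tool goes at most 62.5 mm and 10.7 degrees, less where a joint would pass 70% of its speed; a pose out of reach is approached as far as the arm can. A call with a gripper value outside its range is refused whole. The fingers move at their own pace and stop on an object; "grip_force" is the grip in N (left out, the last holds). Time passes only in rows, so rows that do not move let the fingers close. It gives the time, the measured TCP pose, the force and the opening at its end, in the units of the state.
- telemetry.observe(): the state, without advancing time (a new reading comes with each control period).
- vision.grab_frame(name): name is "side" or "top"; returns the picture (384x512x3 uint8, red, green, blue); there is no depth.
- vision.camera_info(name): a dict with "mtx" (3x3 intrinsics, pixels), "k1" (the pictures are not rectified: a ray, as slopes to the right and down, at radius r is drawn at 1 + k1 r^2 times it, then the intrinsics apply), "rvec" (rotation vector, rad) and "tvec" (3), from world to camera coordinates, as OpenCV has them. Camera axes: x right, y down, z forward; pixel columns grow to the right and rows downward; lengths in m; the calibration is good to about 2 mm. A picture is of the moment at which its call begins. camera_info takes no time and is no camera call.
- workorder.job_done(): hands the job in, once; it reports no verdict.
The state is a dict: "clock": time; "qpos": joint angles; "qd": joint speeds; "joint_efforts": joint torques, N m; "position": TCP position; "tool_rot": TCP orientation; "force": force on the tool from outside, world axes, zero at the start; "moment": the same for the moment, N m; "grip_width": finger opening in m.
Only numpy, scipy, OpenCV 4.12 (cv2) and the standard library are available. Lean on these libraries where they do the work, as an engineer would, in place of code of your own. Each camera call takes 0.05 s, during which the arm holds its last target. There are 200 camera calls.

TASK

The access panel of the control box is still held by one of its two slotted cam fasteners; the other has already been undone. Take the slotted driver from its wooden block, put its blade in the slot of the locked fastener and give it a quarter turn counter-clockwise to the stop, so that its tongue comes off the panel. Then stand the driver fully home in its block again; the panel stays where it is.

Things in the scene. Friction and masses are not known exactly. Their poses are not given: they have to be found in the camera images.
- driver: slotted driver, upright in its block; 121 mm, 0.14 kg. Origin: middle of the blade's lower end; z up the shaft, x along blade width. Heights from origin: blade to 22 mm (26 wide in x, 4.5 thick in y, lowest 5 mm thinner), shaft 10 thick to 55, round collar 34 across to 61, black handle 61 to 121, 40 wide in x, 24 thick in y, flat sides to grip along y. Fits slot or block either way round
- driver_block: fixed wooden block 75 x 75 mm, 65 mm tall, with one rectangular pocket through its middle, 36 mm along x by 16 mm along y; origin: centre of its underside, z up. The driver is home when its collar rests on the block's top (driver's origin 10 mm above the block's underside), blade along the pocket's long side
- slot_a (a point): slotted cam fastener on a grey box, top 45 mm up: steel head 43 mm across; slot 36 long, 8.5 wide, 10 deep (blade play: 2 mm sideways, 5 lengthwise, 9 degrees); below it a flat tongue reaching 34 mm from the axis. Point: centre of the slot's mouth, on the upright turning axis, 65 mm above the bench. It turns with the head: x along slot and tongue, z up
- slot_b (a point): the same point of the other, identical fastener, 100 mm from the first along the panel's robot-side edge; either may be the left one
- fastener_a (a joint): turn of the slot_a fastener, rad: 0 = locked, tongue pointing away from the robot over the panel's edge, slot square to that edge; grows counter-clockwise (from above) to a stop at 1.571 = free, tongue and slot parallel to the edge and clear of the panel. Friction 0.06 N m; it stays where left. Starts locked (0 to 0.12)
- fastener_b (a joint): turn of the slot_b fastener, rad: 0 = locked, tongue pointing away from the robot over the panel's edge, slot square to that edge; grows counter-clockwise (from above) to a stop at 1.571 = free, tongue and slot parallel to the edge and clear of the panel. Friction 0.06 N m; it stays where left. Starts already free (1.42 to 1.57)
- access_panel: loose aluminium cover 93 x 140 x 4 mm with a low bow handle (19 mm high in all), on top of the fixed grey control box (160 x 190 x 45 mm), beyond the two fasteners, far edge under two fixed clips; origin: centre of its underside, 45 mm above the bench. It stays there
Things that resemble listed ones, but are neither listed nor needed, are in the scene too. Leave any green or purple look-alike of the driver alone.

How it is judged:
By the outcome, as a careful person would: the job done as asked, in the order asked, and still so for the second after the job is handed in, with the robot touching nothing.
It also fails if it takes over 53 s, if anything falls off the work surface, if the arm or the gripper's body presses on something with over 40 N, if the wrist force passes 120 N, or if a joint passes its speed limit or range.

## Working session

There is one attempt and no reset: what is moved stays moved. The work goes in short steps, Python scripts to look and compute and a tool call to move; the robot and the scene stay as the last step left them, time stands still between calls to the robot, and variables do not carry over. Pictures are saved under pics/ and viewed, about 8 in all and at most 12, crops included, and the job is handed in when it is done.

Besides the shell and the picture viewer there is one more tool, called by a JSON object that holds its "api" and its "payload", one argument or row to a line. play_rows: Moves the arm, as the interface text tells. Its arguments: {"type":"object","properties":{"deltas":{"type":"array","items":{"type":"array","items":{"type":"number"}}},"grip_force":{"type":"number"}},"required":["deltas"]}

```bash
mkdir -p pics
cat > h.py <<'E'
import numpy as np, cv2
from workcell import telemetry, vision, workorder
def cam(n):
    c=vision.camera_info(n); R,_=cv2.Rodrigues(np.array(c["rvec"],float)); return np.array(c["mtx"],float),float(c["k1"]),R,np.array(c["tvec"],float).ravel()
def ray(n,u,v):
    K,k1,R,t=cam(n)
    p=cv2.undistortPoints(np.array([[[u,v]]],float),K,np.array([k1,0,0,0.]))[0,0]
    return -R.T@t, R.T@np.array([p[0],p[1],1.])
def onz(n,u,v,z):
    o,d=ray(n,u,v); return o+d*(z-o[2])/d[2]
def proj(n,P):
    K,k1,R,t=cam(n); return cv2.projectPoints(np.array(P,float).reshape(-1,3),cv2.Rodrigues(R)[0],t,K,np.array([k1,0,0,0.]))[0].reshape(-1,2)
def save(n,f,crop=None,s=1):
    im=vision.grab_frame(n)[:,:,::-1].copy(); cv2.imwrite(f.replace('.png','_raw.png'),im)
    if crop: x0,y0,x1,y1=crop; im=im[y0:y1,x0:x1]
    cv2.imwrite(f,cv2.resize(im,None,fx=s,fy=s,interpolation=cv2.INTER_CUBIC)); return im
E
python3 - <<'E'
from h import *
save('top','pics/t0.png',s=1.5); save('side','pics/s0.png',s=1.5)
for n in('top','side'):
    K,k1,R,t=cam(n); print(n,K.tolist(),k1,(-R.T@t).round(3),R[2].round(3))
print(telemetry.observe())
E
```

```text
top [[446.18503738671757, 0.0, 263.2380126244975], [0.0, 446.18503738671757, 191.2822721749742], [0.0, 0.0, 1.0]] 0.023875754264818527 [0.403 0.178 1.038] [ 0.213 -0.026 -0.977]
side [[490.60465842711267, 0.0, 255.94678751352458], [0.0, 490.60465842711267, 191.23268190254495], [0.0, 0.0, 1.0]] -0.07136242772755638 [ 0.643 -0.996  0.671] [-0.047  0.895 -0.443]
{'clock': 0.1, 'qpos': array([ 1.13279525,  0.52195183, -0.03631823,  1.5999154 ,  0.02125666,
        1.02112611, -0.11280315]), 'qd': array([-5.55498553e-04, -5.50357202e-04, -2.72803695e-04, -2.42118542e-03,
       -6.36316765e-05,  5.79980501e-04, -8.11469267e-04]), 'joint_efforts': array([ 4.32329922e-03, -9.28496289e+01,  1.98405974e+00, -3.70533836e+01,
        1.80392771e-02,  5.46890151e-03, -9.94380480e-05]), 'position': array([ 0.22457223, -0.58294803,  0.23079777]), 'tool_rot': array([-1.44859788,  1.56978128,  2.06080273]), 'force': array([-0.08022548,  0.2185482 , -0.35658241]), 'moment': array([-0.02362755,  0.02476543,  0.04168697]), 'grip_width': 0.08565581995294239}
```

View pics/t0.png

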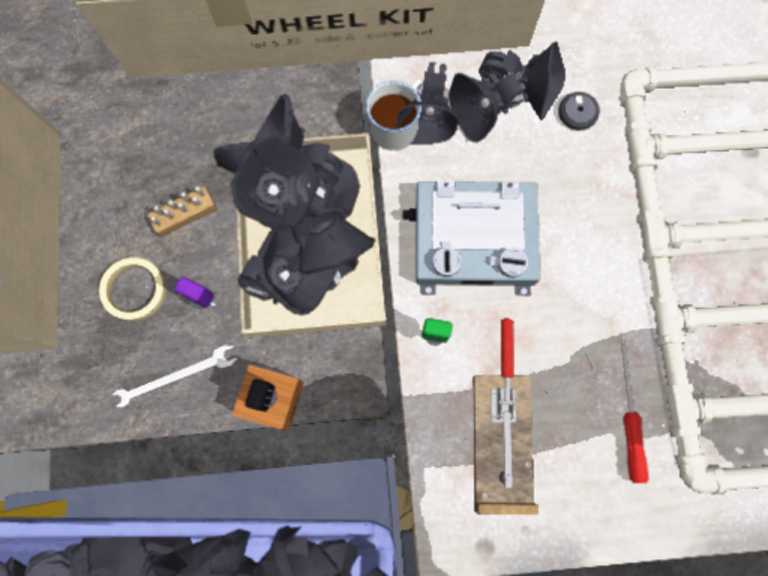

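View pics/s0.png

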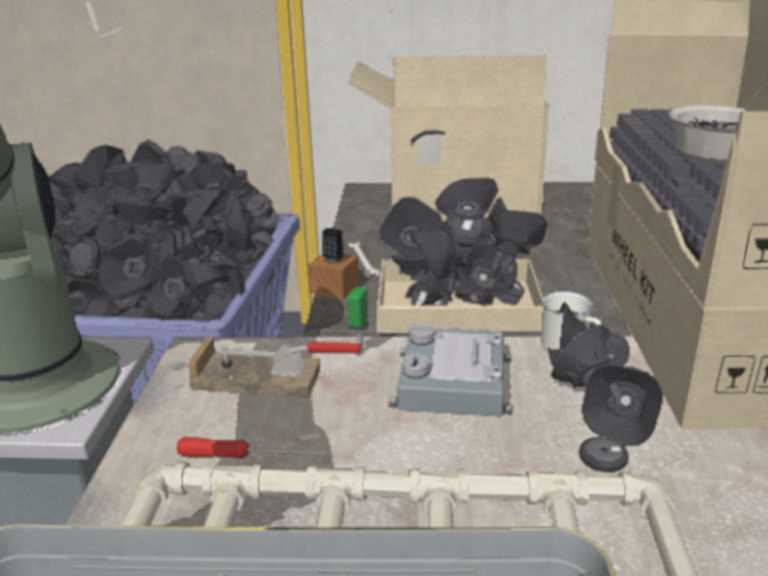

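Top view (full-res px): wooden block with the black driver at about (178,264). The box has its locked fastener on the left at (298,175), slot pointing away, and the free one at (342,175). Green and purple decoys are at (291,220) and (130,194).

Run:
```python
from h import *
im=cv2.imread('pics/t0_raw.png')
a=cv2.resize(im[235:295,145:211],(396,360),interpolation=cv2.INTER_CUBIC)
b=cv2.resize(im[115:200,270:365],(396,354),interpolation=cv2.INTER_CUBIC); b=cv2.copyMakeBorder(b,0,6,0,0,0)
cv2.imwrite('pics/c0.png',np.hstack([a,b]))
hsv=cv2.cvtColor(im,cv2.COLOR_BGR2HSV)
m=((hsv[...,0]<16)&(hsv[...,1]>130)&(hsv[...,2]>60)).astype(np.uint8); m[:235]=0;m[:,211:]=0;m[295:]=0;m[:,:145]=0
c=max(cv2.findContours(m,0,2)[0],key=cv2.contourArea)
h=cv2.approxPolyDP(cv2.convexHull(c),2,True).reshape(-1,2); print(h.tolist())
for p in h: print(p,onz('top',*p,0.065).round(4),onz('top',*p,0).round(4))
for p in [(298,174.7),(342,174.7)]: print(onz('top',*p,.065).round(4))
```

```text
[[166, 243], [200, 254], [191, 286], [155, 276]]
[166 243] [0.5195 0.3732 0.065 ] [0.5273 0.3862 0.    ]
[200 254] [0.4891 0.3013 0.065 ] [0.4948 0.3095 0.    ]
[191 286] [0.4234 0.3243 0.065 ] [0.4247 0.3341 0.    ]
[155 276] [0.4513 0.3995 0.065 ] [0.4545 0.4143 0.    ]
[0.6461 0.071  0.065 ]
[ 0.6372 -0.0277  0.065 ]
```

View pics/c0.png

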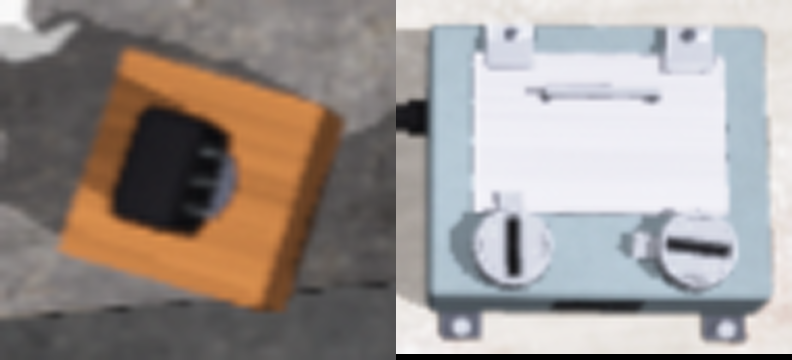

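Run:
```python
from h import *
im=cv2.imread('pics/t0_raw.png')
C=np.array([onz('top',145+x/6-.4,235+y/6-.4,.065) for x,y in [(125,47),(318,108),(268,310),(60,250)]])
print(C.round(4)); print('ctr',C.mean(0).round(4),'sides',[round(np.linalg.norm(C[i]-C[i-1])*1e3,1) for i in range(4)])
v=C[0]-C[3]+C[1]-C[2]; w=C[3]-C[2]+C[0]-C[1]
print('yaw long',np.degrees(np.arctan2(v[1],v[0])),'short-90',np.degrees(np.arctan2(w[1],w[0]))-90)
H=[onz('top',145+x/6-.4,235+y/6-.4,.131) for x,y in [(145,107),(112,215)]]; d=H[0]-H[1]; print('handle edge',H,np.degrees(np.arctan2(d[1],d[0])),np.linalg.norm(d))
g=cv2.cvtColor(im,cv2.COLOR_BGR2GRAY)
for x0,x1 in((290,306),(332,353)):
    m=(g[164:186,x0:x1]<110).astype(np.uint8)
    n,l,s,_=cv2.connectedComponentsWithStats(m); 
    for k in range(1,n):
        if s[k,4]<15: continue
        ys,xs=np.nonzero(l==k); P=np.array([onz('top',x0+x,164+y,.063)[:2] for x,y in zip(xs,ys)])
        w,V=np.linalg.eigh(np.cov(P.T)); e=V[:,1]; print('slot',s[k].tolist(),P.mean(0).round(4),np.degrees(np.arctan2(e[1],e[0])),np.sqrt(12*w))
# head circles by side view too: predictions
print(proj('side',[[.645,.071,.065],[.637,-.028,.065],C.mean(0)]).round(1), proj('side',[[*C.mean(0)[:2],.131]]).round(1))
```

```text
[[0.5208 0.3744 0.065 ]
 [0.4925 0.3062 0.065 ]
 [0.4231 0.328  0.065 ]
 [0.4508 0.4004 0.065 ]]
ctr [0.4718 0.3523 0.065 ] sides [np.float64(74.7), np.float64(73.8), np.float64(72.7), np.float64(77.5)]
yaw long -18.933466384686 short-90 -21.72521034650994
handle edge [array([0.49211648, 0.35524592, 0.131     ]), array([0.45743268, 0.36772903, 0.131     ])] -19.794394518181168 0.03686181771661194
slot [7, 3, 3, 14, 39] [0.6487 0.0707] 175.0745298118229 [0.00627531 0.03224046]
slot [3, 8, 15, 5, 39] [ 0.6397 -0.0279] 76.77986688542086 [0.00615772 0.03416752]
[[279.9 219.1]
 [276.6 240.2]
 [222.3 173.2]] [[221.1 152.9]]
```

```bash
cat >> h.py <<'E'
from scipy.spatial.transform import Rotation as Ro
def tool():
    s=telemetry.observe(); M=Ro.from_euler('xyz',s['tool_rot']).as_matrix()
    return s,M
def st():
    s,M=tool(); print('t',round(s['clock'],2),'p',(s['position']*1e3).round(1),'x',M[:,0].round(4),'yaw_y',round(np.degrees(np.arctan2(M[1,1],M[0,1])),2),'q',s['qpos'].round(2),'F',s['force'].round(1),'M',s['moment'].round(2),'w',round(s['grip_width']*1e3,1))
E
python3 - <<'E'
from h import *
st()
a=np.radians(np.linspace(-69,36.7,22)); r=np.linspace(.625,.589,22)
P=np.c_[r*np.cos(a),r*np.sin(a)]*1e3; print(np.diff(P,axis=0).round().astype(int).tolist())
E
```

```text
t 0.1 p [ 224.6 -582.9  230.8] x [-5.e-04  9.e-04 -1.e+00] yaw_y -68.93 q [ 1.13  0.52 -0.04  1.6   0.02  1.02 -0.11] F [-0.1  0.2 -0.4] M [-0.02  0.02  0.04] w 85.7
[[50, 23], [47, 28], [44, 32], [41, 35], [38, 39], [34, 42], [31, 44], [26, 47], [22, 49], [18, 50], [13, 52], [9, 52], [4, 53], [-1, 53], [-5, 52], [-10, 52], [-14, 50], [-19, 49], [-23, 47], [-27, 45], [-31, 42]]
```

{"api": "play_rows", "payload": {
  "deltas": [
    [40, 20, 10, 0, 0, 4, 85],
    [45, 25, 10, 0, 0, 5, 85],
    [44, 28, 10, 0, 0, 5, 85],
    [42, 32, 0, 0, 0, 5, 85],
    [39, 36, 0, 0, 0, 5, 85],
    [36, 40, 0, 0, 0, 5, 85],
    [33, 43, 0, 0, 0, 5, 85],
    [29, 46, 0, 0, 0, 5, 85]
  ]
}}

```text
clock: 1.1
position: [0.5336, -0.3117, 0.2609]
tool_rot: [-1.63, 1.57, 2.563]
force: [0.7, -0.4, 0.5]
grip_width: 0.0855
```

```bash
python3 -c "
from h import *
st()"
```

```text
t 1.1 p [ 533.6 -311.7  260.9] x [-4.e-04  3.e-04 -1.e+00] yaw_y -29.77 q [ 0.62  0.49 -0.27  1.58  0.14  1.09 -0.21] F [ 0.7 -0.4  0.5] M [-0.06 -0.02  0.02] w 85.5
```

{"api": "play_rows", "payload": {
  "deltas": [
    [26, 47, 0, 0, 0, 8, 85],
    [22, 49, 0, 0, 0, 8, 85],
    [18, 50, 0, 0, 0, 8, 85],
    [13, 52, 0, 0, 0, 8, 85],
    [9, 52, 0, 0, 0, 8, 85],
    [4, 53, 0, 0, 0, 8, 85],
    [-1, 53, 0, 0, 0, 8, 85],
    [-5, 52, 0, 0, 0, 8, 85]
  ]
}}

```text
clock: 2.1
position: [0.6184, 0.0965, 0.261]
tool_rot: [-2.212, 1.57, 3.1]
force: [-0.4, -1.0, 0.5]
grip_width: 0.085
```

{"api": "play_rows", "payload": {
  "deltas": [
    [-16, 45, 0, 0, 0, 7, 85],
    [-20, 45, 0, 0, 0, 7, 85],
    [-22, 44, 0, 0, 0, 7, 85],
    [-25, 42, 0, 0, 0, 7, 85],
    [-28, 40, 0, 0, 0, 7, 85],
    [-22, 24, 0, 0, 0, 2, 85],
    [-15, 16, 0, 0, 0, 0, 85],
    [0, 0, 0, 0, 0, 0, 85]
  ]
}}

```text
clock: 3.1
position: [0.4695, 0.3519, 0.2612]
tool_rot: [-3.039, 1.57, 2.916]
force: [0.4, -1.0, -0.2]
grip_width: 0.0853
```

```bash
python3 -c "
from h import *
st()
save('top','pics/t1.png',(110,190,260,310),4)
save('side','pics/s1.png',(160,90,280,210),4)"; python3 -c "
import cv2,numpy as np
a=cv2.imread('pics/t1.png');b=cv2.imread('pics/s1.png');a=cv2.resize(a,(450,360));b=cv2.resize(b,(350,350));b=cv2.copyMakeBorder(b,0,10,0,0,0);cv2.imwrite('pics/c1.png',np.hstack([a,b]))"
```

```text
t 3.1 p [469.5 351.9 261.2] x [-5.e-04  1.e-04 -1.e+00] yaw_y 71.22 q [-0.2   0.53 -0.79  1.64  0.41  1.14  0.15] F [ 0.4 -1.  -0.2] M [ 0.   -0.04 -0.02] w 85.3
```

View pics/c1.png

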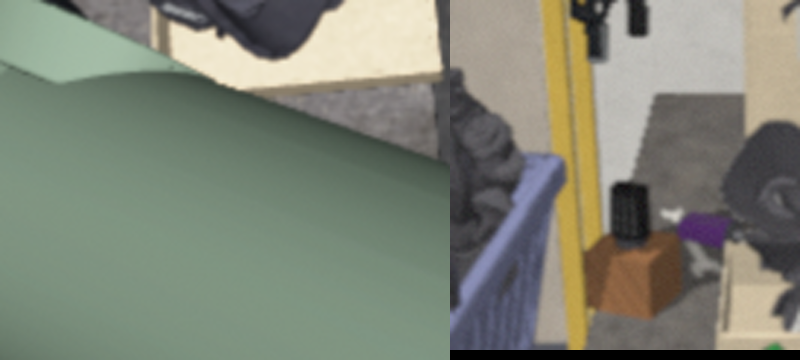

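The side view shows the fingers over the driver in the block; the top view is blocked by the arm. I'll descend and grip.

{"api": "play_rows", "payload": {
  "deltas": [
    [2, 0, -40, 0, 0, -1, 85],
    [0, 0, -40, 0, 0, 0, 85],
    [0, 0, -40, 0, 0, 0, 85],
    [0, 0, -30, 0, 0, 0, 85],
    [0, 0, -18, 0, 0, 0, 85],
    [0, 0, -8, 0, 0, 0, 85],
    [0, 0, 0, 0, 0, 0, 60],
    [0, 0, 0, 0, 0, 0, 40]
  ],
  "grip_force": 40
}}

```text
clock: 4.2
position: [0.4732, 0.3511, 0.0862]
tool_rot: [0.894, 1.569, 0.546]
force: [-0.6, -0.0, 0.7]
grip_width: 0.051
```

{"api": "play_rows", "payload": {
  "deltas": [
    [0, 0, 0, 0, 0, 0, 20],
    [0, 0, 0, 0, 0, 0, 15],
    [0, 0, 0, 0, 0, 0, 15],
    [0, 0, 0, 0, 0, 0, 15],
    [0, 0, 0, 0, 0, 0, 15]
  ]
}}

```text
clock: 4.82
position: [0.473, 0.351, 0.086]
tool_rot: [0.736, 1.57, 0.388]
force: [-0.9, -1.0, 7.1]
grip_width: 0.0239
```

```bash
python3 -c "
from h import *
st()"
```

```text
t 4.83 p [473. 351.  86.] x [ 9.e-04  4.e-04 -1.e+00] yaw_y 70.07 q [-0.29  0.74 -0.67  1.79  0.6   0.83 -0.02] F [-0.9 -1.   7.1] M [-0.27  0.18  0.01] w 23.9
```

{"api": "play_rows", "payload": {
  "deltas": [
    [0, 0, 0, 0, 0, 0, 15],
    [0, 0, 20, 0, 0, 0, 15],
    [0, 0, 35, 0, 0, 0, 15],
    [0, 0, 40, 0, 0, 0, 15],
    [0, 0, 40, 0, 0, 0, 15],
    [0, 0, 30, 0, 0, 0, 15],
    [0, 0, 10, 0, 0, 0, 15],
    [0, 0, 0, 0, 0, 0, 15]
  ],
  "grip_force": 80
}}

```text
clock: 5.82
position: [0.4727, 0.3507, 0.2606]
tool_rot: [0.428, 1.57, 0.08]
force: [-0.5, -0.2, -3.1]
grip_width: 0.0228
```

{"api": "play_rows", "payload": {
  "deltas": [
    [0, -25, 0, 0, 0, -9, 15],
    [0, -35, 0, 0, 0, -9, 15],
    [5, -35, 0, 0, 0, -9, 15],
    [10, -35, 0, 0, 0, -9, 15],
    [15, -30, 0, 0, 0, -9, 15],
    [15, -30, 0, 0, 0, -9, 15],
    [20, -25, 0, 0, 0, -9, 15],
    [20, -20, 0, 0, 0, -9, 15]
  ]
}}

```text
clock: 6.82
position: [0.5577, 0.1143, 0.2591]
tool_rot: [-1.135, 1.569, -2.745]
force: [-0.7, 0.0, -2.6]
grip_width: 0.0231
```

{"api": "play_rows", "payload": {
  "deltas": [
    [20, -15, 0, 0, 0, -10, 15],
    [20, -15, 0, 0, 0, -10, 15],
    [20, -10, 0, 0, 0, -10, 15],
    [15, -5, 0, 0, 0, -10, 15],
    [10, 0, 0, 0, 0, -10, 15],
    [6, 0, -30, 0, 0, -10, 15],
    [0, 0, -30, 0, 0, -10, 15],
    [0, 0, -30, 0, 0, -10, 15]
  ]
}}

```text
clock: 7.82
position: [0.6478, 0.0705, 0.1678]
tool_rot: [0.189, 1.568, -2.818]
force: [1.4, 0.3, -0.7]
grip_width: 0.0229
```

```bash
python3 -c "
from h import *
st()
a=save('side','pics/s2.png',(235,130,335,260),4)
b=save('top','pics/t2.png',(250,110,350,240),4)
cv2.imwrite('pics/c2.png',cv2.resize(np.hstack([a,b]),(800,520),interpolation=2))"
```

```text
t 7.83 p [647.8  70.5 167.8] x [-2.3e-03 -8.0e-04 -1.0e+00] yaw_y -82.26 q [-0.13  0.63 -0.11  1.58  0.08  0.94 -1.7 ] F [ 1.4  0.3 -0.7] M [-0.01  0.03 -0.03] w 22.9
```

View pics/c2.png

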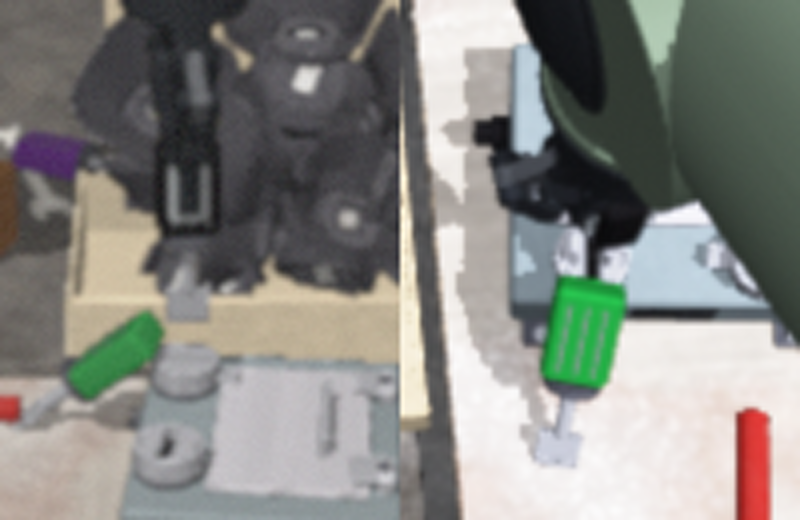

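The view shows my driver's blade over the left fastener, but the green look-alike now lies tilted, whereas it stood upright before. I'll triangulate it before and after, to learn whether I touched it and whether it's still moving.

Run:
```python
from h import *
save('top','pics/t3.png');save('side','pics/s3.png')
def tri(a,b):
    o1,d1=ray('top',*a);o2,d2=ray('side',*b)
    s=np.linalg.lstsq(np.c_[d1,-d2],o2-o1,rcond=None)[0]
    p,q=o1+s[0]*d1,o2+s[1]*d2; return ((p+q)/2).round(4),np.linalg.norm(p-q).round(4)
for k in('0','2','3'):
    r=[]
    for n in 'ts':
        im=cv2.imread(f'pics/{n}{k}_raw.png'); h=cv2.cvtColor(im,cv2.COLOR_BGR2HSV)
        m=cv2.inRange(h,(45,120,50),(75,255,255)); c=max(cv2.findContours(m,0,2)[0],key=cv2.contourArea)
        M=cv2.moments(c); r.append((M['m10']/M['m00'],M['m01']/M['m00'])); print(k,n,cv2.boundingRect(c),cv2.minAreaRect(c))
    print(tri(*r))
st()
a=cv2.imread('pics/t0_raw.png')[180:260,240:340];b=cv2.imread('pics/s0_raw.png')[170:250,190:290]
c=cv2.imread('pics/t3_raw.png')[180:260,240:340];d=cv2.imread('pics/s3_raw.png')[170:250,190:290]
cv2.imwrite('pics/c3.png',cv2.resize(np.vstack([np.hstack([a,b]),np.hstack([c,d])]),(740,592),interpolation=2))
```

```text
0 t (282, 212, 19, 16) ((291.1119689941406, 219.88400268554688), (17.8885440826416, 13.684738159179688), 10.304847717285156)
0 s (232, 192, 12, 26) ((237.05999755859375, 204.4199981689453), (10.816654205322266, 25.34980010986328), 3.1798300743103027)
(array([0.5396, 0.0993, 0.0929]), np.float64(0.0048))
2 t (285, 179, 22, 28) ((295.2941589355469, 192.3235321044922), (18.190170288085938, 27.163990020751953), 14.03624439239502)
2 s (253, 209, 22, 20) ((264.1277770996094, 218.93531799316406), (9.267322540283203, 24.99368667602539), 51.8427734375)
(array([0.606 , 0.0812, 0.0609]), np.float64(0.0023))
3 t (285, 179, 22, 28) ((295.2941589355469, 192.3235321044922), (18.190170288085938, 27.163990020751953), 14.03624439239502)
3 s (253, 209, 22, 20) ((264.1277770996094, 218.93531799316406), (9.267322540283203, 24.99368667602539), 51.8427734375)
(array([0.606 , 0.0812, 0.0609]), np.float64(0.0022))
t 8.03 p [648.3  70.9 169.9] x [-1.5e-03 -5.0e-04 -1.0e+00] yaw_y -81.66 q [-0.13  0.63 -0.11  1.57  0.08  0.94 -1.69] F [ 0.3  0.1 -0.3] M [ 0.01 -0.02 -0.06] w 23.0
```

View pics/c3.png

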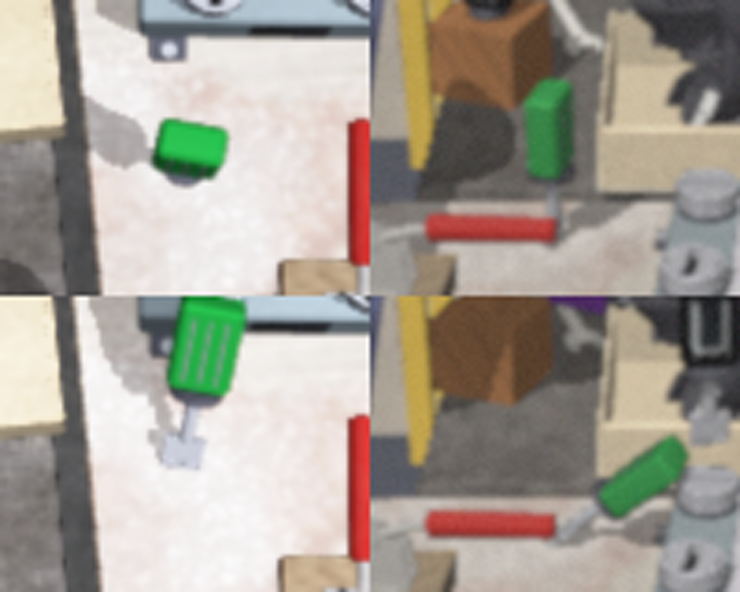

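The green driver toppled before I went near it with the tool: pic 1 at t=3.1 already shows it leaning, and my fingers stayed at z=0.26. It now leans on the near rim of the head. I'll leave it and keep my blade to the far end of the slot's play. Next I finish the yaw and take a close look.

{"api": "play_rows", "payload": {
  "deltas": [
    [0, 0, 0, 0, 0, -7, 15],
    [0, 0, 0, 0, 0, -6, 15],
    [0, 0, 0, 0, 0, 0, 15],
    [0, 0, 0, 0, 0, 0, 15]
  ]
}}

```text
clock: 8.52
position: [0.649, 0.0708, 0.171]
tool_rot: [-2.751, 1.57, 0.309]
force: [-0.9, 0.2, -1.7]
grip_width: 0.0234
```

Run:
```python
from h import *
st()
save('side','pics/s4.png',(250,180,310,240),10)
p=telemetry.observe()['position']
ox,oy=p[:2]; z=p[2]-.076
pts=[[ox,oy,z],[ox-.013,oy,z],[ox+.013,oy,z],[.6487,.0707,.065],[.6487-.0215,.0707,.065],[.6487+.0215,.0707,.065],[.6487,.0707-.0215,.065],[.6487,.0707+.0215,.065]]
print(((proj('side',pts)+.5-[250,180])*10).round(0).tolist())
for a in [(.6,.0812,.0609)]: pass
print('green tip', onz('top',289.5,225.7,0.003),'top end edge', onz('top',299,179.5,.085),onz('top',299,179.5,.07))
```

```text
t 8.53 p [649.   70.8 171. ] x [ 8.e-04  3.e-04 -1.e+00] yaw_y -94.7 q [-0.16  0.63 -0.05  1.58  0.04  0.94 -1.88] F [-0.9  0.2 -1.7] M [ 0.05 -0.01  0.01] w 23.4
[[319.0, 292.0], [267.0, 292.0], [372.0, 291.0], [319.0, 397.0], [233.0, 397.0], [405.0, 397.0], [319.0, 440.0], [318.0, 355.0]]
green tip [0.54108807 0.09722874 0.003     ] top end edge [0.63005639 0.07219304 0.085     ] [0.63362931 0.07052873 0.07      ]
```

View pics/s4.png

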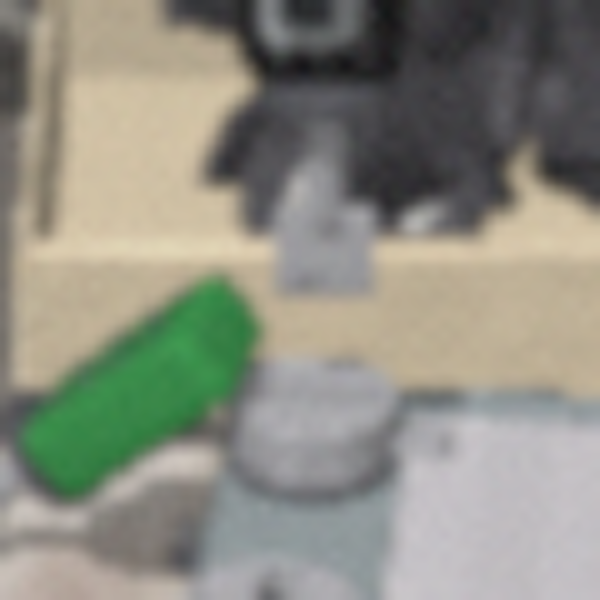

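The blade sits 1.5 mm in +x of the TCP and lines up over the head. The rim of the green handle ends at about x=0.634. I'll shift +1.5 mm and descend gently.

{"api": "play_rows", "payload": {
  "deltas": [
    [1, 0, -10, 0, 0, 0, 15],
    [0, 0, -10, 0, 0, 0, 15],
    [0, 0, -6, 0, 0, 0, 15],
    [0, 0, -4, 0, 0, 0, 15],
    [0, 0, -3, 0, 0, 0, 15],
    [0, 0, -2, 0, 0, 0, 15],
    [0, 0, 0, 0, 0, 0, 15]
  ]
}}

```text
clock: 9.45
position: [0.6497, 0.0708, 0.1353]
tool_rot: [-2.154, 1.571, 0.902]
force: [-0.3, -0.7, -1.9]
grip_width: 0.0232
```

```bash
python3 -c "
from h import *
st()"
```

```text
t 9.45 p [649.7  70.8 135.3] x [ 0.  0. -1.] yaw_y -94.93 q [-0.17  0.67 -0.05  1.6   0.04  0.87 -1.89] F [-0.3 -0.7 -1.9] M [ 0.02  0.06 -0.02] w 23.2
```

{"api": "play_rows", "payload": {
  "deltas": [
    [0, 0, -2, 0, 0, 0, 15],
    [0, 0, -1, 0, 0, 0, 15],
    [0, 0, 0, 0, 0, 0, 15]
  ]
}}

```text
clock: 9.82
position: [0.6497, 0.0708, 0.1322]
tool_rot: [-0.326, 1.571, 2.73]
force: [0.3, 0.3, -1.9]
grip_width: 0.0228
```

Run:
```python
from h import *
st()
p=telemetry.observe()['position'][:2]*1e3; c=np.array([648.7,70.7])
# rotate TCP about the axis c, 9 deg per row
r=p-c; P=[c+Ro.from_euler('z',9*k,degrees=True).as_matrix()[:2,:2]@r for k in range(13)]
print(r,np.diff(P,axis=0).round(2).tolist())
save('side','pics/s5.png',(250,180,310,240),10)
```

```text
t 9.82 p [649.7  70.8 132.2] x [-1.e-04  0.e+00 -1.e+00] yaw_y -94.93 q [-0.17  0.68 -0.05  1.6   0.04  0.87 -1.89] F [ 0.3  0.3 -1.9] M [ 0.05 -0.02 -0.01] w 22.8
[0.9610143  0.11933036] [[-0.03, 0.15], [-0.05, 0.14], [-0.08, 0.13], [-0.09, 0.12], [-0.11, 0.1], [-0.13, 0.08], [-0.14, 0.06], [-0.15, 0.04], [-0.15, 0.02], [-0.15, -0.01], [-0.15, -0.03], [-0.14, -0.05]]
```

View pics/s5.png

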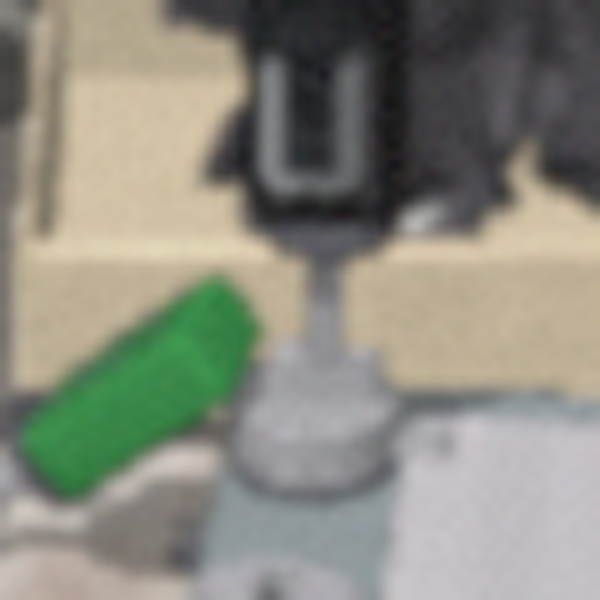

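The blade is in the slot and the green one is undisturbed. Turning counter-clockwise.

{"api": "play_rows", "payload": {
  "deltas": [
    [0, 0.15, 0, 0, 0, 9, 15],
    [-0.05, 0.15, 0, 0, 0, 9, 15],
    [-0.1, 0.15, 0, 0, 0, 9, 15],
    [-0.1, 0.1, 0, 0, 0, 9, 15],
    [-0.1, 0.1, 0, 0, 0, 9, 15],
    [-0.1, 0.1, 0, 0, 0, 9, 15],
    [-0.15, 0.05, 0, 0, 0, 9, 15],
    [-0.15, 0.05, 0, 0, 0, 9, 15]
  ]
}}

```text
clock: 10.88
position: [0.6491, 0.0725, 0.1324]
tool_rot: [3.033, 1.57, 1.068]
force: [0.2, 3.8, -3.7]
grip_width: 0.023
```

{"api": "play_rows", "payload": {
  "deltas": [
    [-0.15, 0, 0, 0, 0, 8, 15],
    [-0.15, 0, 0, 0, 0, 6, 15],
    [0, 0, 0, 0, 0, 3, 15],
    [0, 0, 0, 0, 0, 0, 15]
  ]
}}

```text
clock: 11.38
position: [0.6488, 0.0718, 0.1324]
tool_rot: [2.64, 1.57, 0.965]
force: [0.9, 2.5, -1.3]
grip_width: 0.023
```

```bash
python3 -c "
from h import *
st()"
```

```text
t 11.38 p [648.8  71.8 132.4] x [ 3.e-04  5.e-04 -1.e+00] yaw_y -5.95 q [ 0.09  0.71 -0.45  1.59  0.36  0.93 -0.59] F [ 0.9  2.5 -1.3] M [ 0.49 -0.24 -0.04] w 23.0
```

{"api": "play_rows", "payload": {
  "deltas": [
    [0, 0, 0, 0, 0, 4, 15],
    [0, 0, 0, 0, 0, 3, 15],
    [0, 0, 0, 0, 0, 0, 15]
  ]
}}

```text
clock: 11.75
position: [0.6488, 0.0717, 0.1324]
tool_rot: [2.044, 1.57, 0.49]
force: [0.8, 1.4, -0.5]
grip_width: 0.0228
```

```bash
python3 -c "
from h import *
st()"
```

```text
t 11.75 p [648.8  71.7 132.4] x [ 4.e-04  2.e-04 -1.e+00] yaw_y 0.98 q [ 0.1   0.71 -0.48  1.59  0.38  0.94 -0.49] F [ 0.8  1.4 -0.5] M [ 0.43 -0.42 -0.04] w 22.8
```

{"api": "play_rows", "payload": {
  "deltas": [
    [0, 0, 0, 0, 0, 3, 15],
    [0, 0, 0, 0, 0, 2, 15],
    [0, 0, 0, 0, 0, 0, 15]
  ]
}}

```text
clock: 12.12
position: [0.6488, 0.0717, 0.1324]
tool_rot: [2.053, 1.57, 0.587]
force: [2.1, 1.4, -2.4]
grip_width: 0.0234
```

```bash
python3 -c "
from h import *
st()"
```

```text
t 12.12 p [648.8  71.7 132.4] x [ 4.e-04  2.e-04 -1.e+00] yaw_y 6.0 q [ 0.12  0.72 -0.5   1.59  0.4   0.94 -0.41] F [ 2.1  1.4 -2.4] M [ 0.59 -0.76 -0.12] w 23.4
```

{"api": "play_rows", "payload": {
  "deltas": [
    [0, 0, 0, 0, 0, 2, 15],
    [0, 0, 0, 0, 0, 2, 15],
    [0, 0, 0, 0, 0, 0, 15]
  ]
}}

```text
clock: 12.5
position: [0.649, 0.0717, 0.1324]
tool_rot: [1.966, 1.57, 0.572]
force: [4.7, 2.8, -1.7]
grip_width: 0.0236
```

```bash
python3 -c "
from h import *
st()"
```

```text
t 12.5 p [649.   71.7 132.4] x [ 6.e-04  4.e-04 -1.e+00] yaw_y 10.14 q [ 0.13  0.72 -0.52  1.59  0.41  0.95 -0.35] F [ 4.7  2.8 -1.7] M [ 0.77 -1.3  -0.57] w 23.6
```

The torque rose to 0.57 N·m, so it's at the stop. I'll relieve within the play and lift straight out.

{"api": "play_rows", "payload": {
  "deltas": [
    [0, 0, 0, 0, 0, -4, 15],
    [0, 0, 0, 0, 0, -4, 15],
    [0, 0, 3, 0, 0, 0, 15],
    [0, 0, 6, 0, 0, 0, 15],
    [0, 0, 12, 0, 0, 0, 15],
    [0, 0, 25, 0, 0, 0, 15],
    [0, 0, 30, 0, 0, 0, 15],
    [0, 0, 20, 0, 0, 0, 15]
  ]
}}

```text
clock: 13.5
position: [0.6489, 0.0717, 0.2304]
tool_rot: [1.627, 1.569, 0.093]
force: [0.5, 0.3, -0.3]
grip_width: 0.0233
```

Run:
```python
from h import *
st()
a=save('side','pics/s6.png',(240,130,330,250)); b=save('top','pics/t6.png',(260,110,350,230))
cv2.imwrite('pics/c6.png',cv2.resize(np.hstack([a,b]),(800,533),interpolation=2))
```

```text
t 13.5 p [648.9  71.7 230.4] x [ 1.3e-03  1.0e-04 -1.0e+00] yaw_y 2.11 q [ 0.13  0.61 -0.52  1.5   0.32  1.11 -0.42] F [ 0.5  0.3 -0.3] M [-0.01  0.03  0.01] w 23.3
```

View pics/c6.png

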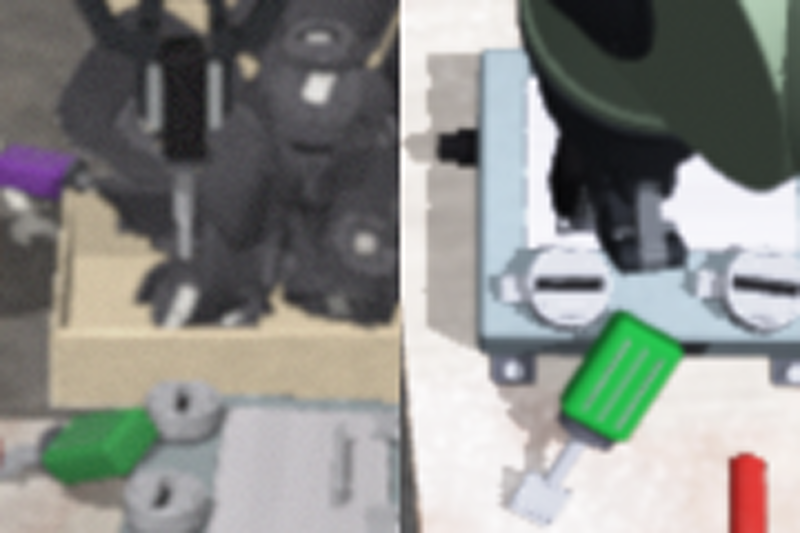

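The fastener now lies parallel to the edge with its tongue off the panel. The green one, which was leaning on the turning head, slid a little. Checking the slot angle against the box edge.

```bash
python3 - <<'E'
from h import *
g=cv2.cvtColor(cv2.imread('pics/t6_raw.png'),cv2.COLOR_BGR2GRAY)
for x0,x1 in((288,307),(332,353)):
    for th in (100,120):
        m=(g[166:184,x0:x1]<th).astype(np.uint8)
        n,l,s,_=cv2.connectedComponentsWithStats(m)
        for k in range(1,n):
            if s[k,4]<15: continue
            ys,xs=np.nonzero(l==k); w=(200.-g[166:184,x0:x1][ys,xs])
            P=np.array([onz('top',x0+x,166+y,.063)[:2] for x,y in zip(xs,ys)])
            W,V=np.linalg.eigh(np.cov(P.T,aweights=w)); e=V[:,1]; print(s[k].tolist(),np.average(P,axis=0,weights=w).round(4),np.degrees(np.arctan2(e[1],e[0]))%180)
E
cat >/dev/null
```

```text
[3, 7, 14, 2, 28] [0.6494 0.0714] 84.86296838944578
[3, 7, 14, 2, 28] [0.6494 0.0714] 84.86296838944578
[3, 7, 15, 3, 31] [ 0.6393 -0.0282] 78.4868377425032
[3, 6, 15, 5, 39] [ 0.6396 -0.028 ] 77.04087463899879
```

The slot is at 84.9°, against 84.8° for the edge plus 90°, so it's at the stop. Returning the driver.

{"api": "play_rows", "payload": {
  "deltas": [
    [-5, 0, 30, 0, 0, 5, 15],
    [-15, 5, 0, 0, 0, 6, 15],
    [-20, 10, 0, 0, 0, 6, 15],
    [-20, 15, 0, 0, 0, 6, 15],
    [-20, 20, 0, 0, 0, 6, 15],
    [-20, 25, 0, 0, 0, 6, 15],
    [-20, 25, 0, 0, 0, 6, 15],
    [-15, 30, 0, 0, 0, 6, 15]
  ]
}}

```text
clock: 14.6
position: [0.5128, 0.2022, 0.2578]
tool_rot: [-1.603, 1.57, -2.313]
force: [-0.4, -0.2, -1.0]
grip_width: 0.023
```

{"api": "play_rows", "payload": {
  "deltas": [
    [-15, 30, 0, 0, 0, 6, 15],
    [-10, 30, 0, 0, 0, 6, 15],
    [-6, 30, 0, 0, 0, 5, 15],
    [-5, 25, 0, 0, 0, 4, 15],
    [-5, 20, 0, 0, 0, 0, 15],
    [0, 14, 0, 0, 0, 0, 15],
    [0, 0, 0, 0, 0, 0, 15]
  ]
}}

```text
clock: 15.48
position: [0.4724, 0.3516, 0.258]
tool_rot: [-3.104, 1.57, 2.833]
force: [0.1, -0.3, -2.0]
grip_width: 0.0232
```

```bash
python3 -c "
from h import *
st()"
```

```text
t 15.47 p [472.4 351.6 258. ] x [-6.e-04  2.e-04 -1.e+00] yaw_y 70.17 q [-0.16  0.56 -0.86  1.64  0.45  1.16  0.09] F [ 0.1 -0.3 -2. ] M [-0.03  0.    0.01] w 23.2
```

Good. Lowering: the tip reaches the block top at TCP z = 141 mm and home at 86 mm.

{"api": "play_rows", "payload": {
  "deltas": [
    [0.5, -0.5, -40, 0, 0, 0, 15],
    [0, 0, -40, 0, 0, 0, 15],
    [0, 0, -25, 0, 0, 0, 15],
    [0, 0, -10, 0, 0, 0, 15],
    [0, 0, -8, 0, 0, 0, 15],
    [0, 0, 0, 0, 0, 0, 15]
  ]
}}

```text
clock: 16.23
position: [0.4733, 0.3501, 0.1355]
tool_rot: [0.413, 1.571, 0.065]
force: [-0.5, 0.7, -0.5]
grip_width: 0.0229
```

```bash
python3 -c "
from h import *
st()
save('side','pics/s7.png',(185,120,265,200),7)"
```

```text
t 16.23 p [473.3 350.1 135.5] x [ 3.e-04  0.e+00 -1.e+00] yaw_y 70.06 q [-0.21  0.69 -0.78  1.75  0.59  0.94 -0.01] F [-0.5  0.7 -0.5] M [-0.01  0.03  0.06] w 22.9
```

View pics/s7.png

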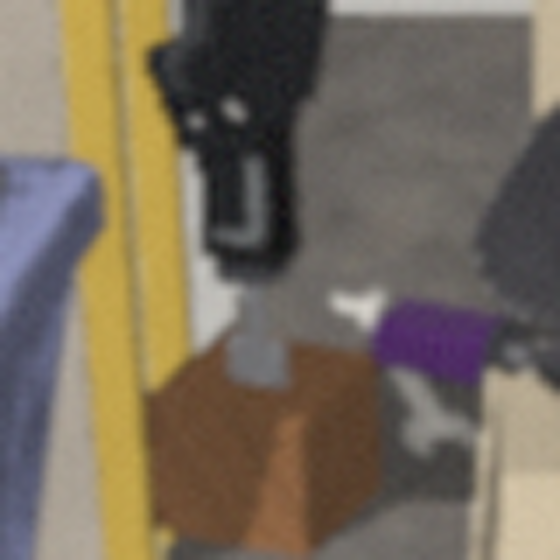

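{"api": "play_rows", "payload": {
  "deltas": [
    [0, 0.5, -4, 0, 0, 0, 15],
    [0, 0, -4, 0, 0, 0, 15],
    [0, 0, 0, 0, 0, 0, 15]
  ]
}}

```text
clock: 16.65
position: [0.4731, 0.3505, 0.1271]
tool_rot: [-1.863, 1.57, -2.21]
force: [-0.1, 0.4, -1.6]
grip_width: 0.0227
```

```bash
python3 -c "
from h import *
st()"
```

```text
t 16.65 p [473.1 350.5 127.1] x [-2.e-04 -3.e-04 -1.e+00] yaw_y 70.07 q [-0.22  0.7  -0.77  1.76  0.6   0.93 -0.02] F [-0.1  0.4 -1.6] M [ 0.03 -0.05 -0.01] w 22.7
```

It's inside the pocket with no contact force. Continuing down.

{"api": "play_rows", "payload": {
  "deltas": [
    [0, 0, -12, 0, 0, 0, 15],
    [0, 0, -12, 0, 0, 0, 15],
    [0, 0, -8, 0, 0, 0, 15],
    [0, 0, -4, 0, 0, 0, 15],
    [0, 0, -3, 0, 0, 0, 15],
    [0, 0, 0, 0, 0, 0, 15]
  ]
}}

```text
clock: 17.4
position: [0.4731, 0.3507, 0.0883]
tool_rot: [-2.161, 1.571, -2.509]
force: [0.1, -0.4, -1.1]
grip_width: 0.0232
```

```bash
python3 -c "
from h import *
st()"
```

```text
t 17.4 p [473.1 350.7  88.3] x [-0. -0. -1.] yaw_y 70.07 q [-0.24  0.75 -0.74  1.78  0.65  0.87 -0.06] F [ 0.1 -0.4 -1.1] M [-0.02  0.01 -0.01] w 23.2
```

{"api": "play_rows", "payload": {
  "deltas": [
    [0, 0, -1, 0, 0, 0, 15],
    [0, 0, -0.5, 0, 0, 0, 15],
    [0, 0, 0, 0, 0, 0, 15]
  ]
}}

```text
clock: 17.77
position: [0.4732, 0.3507, 0.0868]
tool_rot: [0.636, 1.571, 0.288]
force: [0.8, -0.8, -1.4]
grip_width: 0.0233
```

```bash
python3 -c "
from h import *
st()"
```

```text
t 17.77 p [473.2 350.7  86.8] x [ 1.e-04  0.e+00 -1.e+00] yaw_y 70.07 q [-0.24  0.76 -0.73  1.78  0.65  0.86 -0.06] F [ 0.8 -0.8 -1.4] M [-0.    0.07  0.03] w 23.3
```

{"api": "play_rows", "payload": {
  "deltas": [
    [0, 0, -0.7, 0, 0, 0, 15],
    [0, 0, -0.6, 0, 0, 0, 15],
    [0, 0, 0, 0, 0, 0, 15]
  ]
}}

```text
clock: 18.15
position: [0.4733, 0.3507, 0.0861]
tool_rot: [0.163, 1.57, -0.185]
force: [-2.1, -2.4, 10.2]
grip_width: 0.0231
```

```bash
python3 -c "
from h import *
st()"
```

```text
t 18.15 p [473.3 350.7  86.1] x [ 6.e-04 -1.e-04 -1.e+00] yaw_y 70.06 q [-0.24  0.76 -0.73  1.78  0.65  0.86 -0.06] F [-2.1 -2.4 10.2] M [-0.7   0.59  0.  ] w 23.1
```

Contact at 10 N: the collar is seated. Opening slowly and rising.

{"api": "play_rows", "payload": {
  "deltas": [
    [0, 0, 0, 0, 0, 0, 30],
    [0, 0, 0, 0, 0, 0, 45],
    [0, 0, 0, 0, 0, 0, 65],
    [0, 0, 0, 0, 0, 0, 85],
    [0, 0, 0, 0, 0, 0, 85],
    [0, 0, 10, 0, 0, 0, 85],
    [0, 0, 30, 0, 0, 0, 85],
    [0, 0, 40, 0, 0, 0, 85]
  ]
}}

```text
clock: 19.15
position: [0.4728, 0.3505, 0.1665]
tool_rot: [-2.355, 1.57, -2.703]
force: [0.5, -0.6, 0.3]
grip_width: 0.085
```

{"api": "play_rows", "payload": {
  "deltas": [
    [0, 0, 40, 0, 0, 0, 85],
    [0, 0, 40, 0, 0, 0, 85],
    [15, -45, 0, 0, 0, -5, 85],
    [20, -50, 0, 0, 0, -7, 85],
    [20, -50, 0, 0, 0, -7, 85],
    [20, -55, 0, 0, 0, -7, 85],
    [10, -55, 0, 0, 0, -7, 85],
    [5, -55, 0, 0, 0, -7, 85]
  ]
}}

```text
clock: 20.15
position: [0.5634, 0.0389, 0.2462]
tool_rot: [1.475, 1.57, 0.425]
force: [1.0, -0.2, -0.0]
grip_width: 0.085
```

{"api": "play_rows", "payload": {
  "deltas": [
    [0, -55, 0, 0, 0, -7, 85],
    [0, -55, 0, 0, 0, -7, 85],
    [-5, -55, 0, 0, 0, -7, 85],
    [-10, -55, 0, 0, 0, -7, 85],
    [-15, -50, 0, 0, 0, -7, 85],
    [-20, -50, 0, 0, 0, -7, 85],
    [-20, -40, 0, 0, 0, -7, 85],
    [0, 0, 0, 0, 0, 0, 85]
  ]
}}

```text
clock: 21.15
position: [0.4913, -0.3225, 0.246]
tool_rot: [0.02, 1.57, -1.887]
force: [0.7, 1.3, -0.7]
grip_width: 0.085
```

Run:
```python
from h import *
st()
a=save('top','pics/t8.png',(140,110,370,300)); b=save('side','pics/s8.png',(190,130,310,260))
b=cv2.resize(b,(300,325),interpolation=2); a=cv2.resize(a,(490,405),interpolation=2)
cv2.imwrite('pics/c8.png',np.hstack([a,cv2.copyMakeBorder(b,0,80,0,0,0)]))
```

```text
t 21.15 p [ 491.3 -322.5  246. ] x [-4.0e-04 -1.1e-03 -1.0e+00] yaw_y -19.29 q [ 0.76  0.47 -0.4   1.67  0.21  1.04 -0.04] F [ 0.7  1.3 -0.7] M [ 0.06 -0.01 -0.02] w 85.0
```

View pics/c8.png

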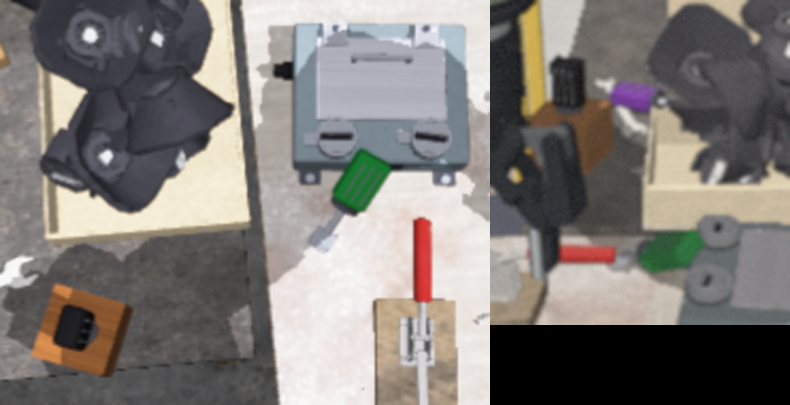

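Driver home in its block, left fastener free with its slot and tongue parallel to the edge, panel unmoved. Handing in.

```bash
python3 -c "
from h import *
print(workorder.job_done())"
```

```text
the job is handed in; nothing more can be done
None
```

The locked (left) fastener is turned to its free stop, the driver is back in its block, and the job was handed in at about 21 s.

- **Fastener:** I turned it counter-clockwise until the torque rose to about 0.57 N·m. The slot then measured 84.9°, against the 84.8° expected at the free stop. The tongue is off the panel.
- **Driver:** The collar met the block's top with 10 N, and the gripper was at the height of the original grasp (86 mm). In the last pictures the driver stands as it did at the start.
- **Panel:** It looks unmoved in the last pictures, and the gripper is clear of everything.

**Not as hoped:** the green look-alike did not stay put.
- **Toppling:** It toppled before t = 3.1 s. The gripper had stayed at 0.26 m or higher near it, and no contact force showed. It came to rest against the near rim of the fastener's head.
- **Sliding:** It then slid a little as that head turned. I did not grip it or knowingly touch it with the gripper or my driver.

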